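Cover the wax melter and dial in its heat

ROBOT

A 6-joint arm with a two-finger parallel gripper is mounted at the origin on the work surface. World frame = base frame: x ahead of the robot, y to its left, z up, the work surface at z = 0. Lengths are in mm, angles in degrees, forces in N, time in s.
With the tool pointing down it reaches from about 350 to 850 mm from the base axis. Payload 8.1 kg.
Tool frame: the origin (TCP) lies midway between the tips of the shut fingers; the grasp point (between the pads) lies 19 mm behind it; y points along the fingers, x is the direction in which the jaws open and shut, and the axes are right-handed (so a half turn about y gives the same grasp; the last joint's range is limited). The gripper opens to 85 mm and grips with 20 to 120 N. Pads are 22 mm wide; open, the fingers measure 114 mm over their backs; the gripper's body (76 mm by 85 mm) begins 54 mm behind the grasp point. The pads swing forward as they close: fully open they stand 13 mm farther back than shut.
Start: joints at [-71.643, 7.471, 85.268, -0, 87.261, -4.893], TCP at [236.872, -551.268, 231.292] pointing down, gripper open.
Joint ranges: [-169.43, 169.43], [-51.17, 129.36], [1.28, 143.12], [-76.62, 256.62], [0, 156.53], [-152.29, 152.29]. Speed limits (degrees/s): [136.94, 136.94, 159.86, 180, 180, 180].

INTERFACE

Orientations are given as [roll, pitch, yaw] about the fixed x, y, z axes, in that order (R = Rz(yaw) Ry(pitch) Rx(roll)).
In Python, from bench import r gives the robot as it stands.
- The arm moves only by the tool move_arm, never from a script. Its arguments are lists of equal length, an entry for each row: "linear": the shift along the tool's x, y, z normalised to -1 to 1, where 1 is 300 mm, a list of three; "twist": the turn, a rotation vector about the tool's x, y, z normalised to -1 to 1, where 1 is pi/2 rad, a list of three; "hand": the opening, from -1 (shut) to 1 (fully open). A call has 1 to 12 rows; each row is the pose to reach, as a shift and turn from the pose measured when the call began, along the tool's axes at that moment; what a row does not reach only later rows make up. A row lasts 1/12 s, in which the tool goes at most 41.7 mm and 7.16 degrees, less where a joint would pass 70% of its speed; a pose out of reach is approached as far as the arm can. A call with a number of a shift or a turn outside -1 to 1 is refused whole. A call with a gripper value outside its range is refused whole. The fingers move at their own pace and stop on an object; "force" is the grip in N (left out, the last holds). Time passes only in rows, so rows that repeat a pose let the fingers close. It gives the time, the measured TCP pose, the force and the opening at its end, in the units of the state.
- r.sense(): the state, without advancing time (a new reading comes with each control period).
- r.snapshot(name): name is "side" or "top" or "wrist"; returns a dict with "frame" (400x640x3 uint8, red, green, blue), "range_z" (400x640 float32, mm along the optical axis (not along the pixel's ray), 0 where there is no reading), "intrinsics" (3x3 intrinsics, pixels), "R" (3x3) and "t" (3): a world point X has camera coordinates R X + t; the wrist camera has in their place "hand_eye" (4x4, takes a point from camera to tool coordinates, whose origin is the TCP and whose axes are the tool frame's). Camera axes: x right, y down, z forward; pixel columns grow to the right and rows downward; lengths in mm; the calibration is good to about 2 mm. A picture is of the moment at which its call begins: read the wrist's pose just before it.
- r.hand_in(): hands the job in, once; it reports no verdict.
The state is a dict: "time": time; "joint_pos": joint angles; "qd": joint speeds; "joint_efforts": joint torques, N m; "tool_pos": TCP position; "tcp_rot": TCP orientation; "ft_force": force on the tool from outside, world axes, zero at the start; "wrist_torque": the same for the moment, N m; "finger_gap": finger opening in mm.
Only numpy, scipy, OpenCV 4.12 (cv2) and the standard library are available. Lean on these libraries where they do the work, as an engineer would, in place of code of your own. Each camera call takes 0.05 s, during which the arm holds its last target. There are 200 camera calls.

TASK

Put the keyed lid on the pot of the wax melter, turning it until its two lugs drop into the notches in the pot's rim and it sits fully home. Only then roll the heat thumbwheel in its deck slot until the pointer on the scale is level with the clip-on marker, and let go. Leave the mug, the bottle and the mould tray where they are.

Things in the scene. Friction and masses are not known exactly. Their poses are not given: they have to be found in the camera images.
- lid_grip (a point): Centre of the black grip bar on the loose steel lid: 80 mm long along this point's x, 14 mm wide (y), 14 mm high, on two end posts, with a 25 mm gap to the lid plate below. It is 53 mm above the lid's underside and 37 mm above the lower face of its plate. Two lugs lie in line with the bar, at +x and -x.
- well (a point): Centre of the pot's mouth in the plane of the rim's top, z up, 25 mm above the deck. Steel pot, fixed in the melter, bore 104 mm, outside 120 mm. Rim notches for the lugs, about 22 mm wide, 12 mm deep, at +x and -x of this point. Lugs resting on the rim: lid 10 mm too high. Lid home: plate on the rim, lid_grip 37 mm above this point.
- wheel_top (a point): Topmost point of the unpressed heat thumbwheel at mid-width, 15 mm above the flat deck. Black ribbed wheel, 90 mm across, 24 mm wide, of which only the top shows through an 80 x 28 mm deck slot. It rolls along this point's x (axle along y, 45 mm below). Sprung: yields up to 6 mm downward, at 2 N plus 1.5 N per mm.
- thumbwheel (a joint): Turn of the thumbwheel, rad, 0 (off) to 3.0; grows as the wheel's top moves to +x of wheel_top. Each rad moves the pointer 30 mm. It stays where left and needs about 1.5 N at the rim: a fingertip pressed 3 to 4 mm down and drawn along x rolls it; lift and repeat for more.
- pointer_tip (a point): Tip of the small dark pointer (5 x 16 mm) lying flush in the narrow deck slot, its tip 56 mm to -y of the wheel's middle. Geared to the wheel: travels 90 mm along the melter's x, from off (the -x end) towards +x as the wheel's top rolls to +x. It dips with the wheel while that is pressed; it cannot be pushed directly.
- marker_tip (a point): Tip of the steel clip-on marker, a tab 12 x 16 mm, 10 mm high, with a 3 mm wide finger pointing at the pointer's slot, fixed on the deck's outer (-y) margin. Its x is the melter's x. The setting is right when pointer_tip is level with it along x.
- mug: White mug, 84 mm across, 85 mm high, standing on the table; origin at the centre of its underside. Not to be disturbed.
- bottle: Amber glass bottle, 64 mm across, 150 mm high, standing; origin at the centre of its underside. Not to be disturbed.
- mould: Open divided soap mould tray, 160 x 80 x 30 mm; origin at the centre of its underside. Not to be disturbed.
- lid: The same lid, 0.25 kg; origin at the centre of its underside. Plate 120 mm across, 5 mm thick; below it a centring plug 98 mm across, 16 mm deep, on which it stands on the table; two lugs 14 mm wide stick out to 68 mm from the centre and reach 10 mm below the plate. The same after half a turn.
- melter: The fixed wax melter: white housing 220 mm (x) by 360 mm (y), flat deck 85 mm above the table, pot on the +y side, thumbwheel and scale on the -y side; origin at the centre of its underside.
Not all that is in view belongs to the job. Leave any green or turquoise look-alike of the lid alone.

How it is judged:
By the outcome, as a careful person would: the job done as asked, in the order asked, and still so for the second after the job is handed in, with the robot touching nothing.
It also fails if it takes over 54 s, if anything falls off the work surface, if the arm or the gripper's body presses on something with over 40 N, if the wrist force passes 120 N, or if a joint passes its speed limit or range.

## Working session

There is one attempt and no reset: what is moved stays moved. The work goes in short steps, Python scripts to look and compute and a tool call to move; the robot and the scene stay as the last step left them, time stands still between calls to the robot, and variables do not carry over. Pictures are saved under pics/ and viewed, on a budget of 10 in all, crops included, one or two more only if the job needs it, and the job is handed in when it is done.

Besides the shell and the picture viewer there is one more tool, called after "Emit:" as a command line: name --argument value ..., lists and objects as JSON in quotes. move_arm: Moves the arm, as the interface text tells. Scaled input: -1 to 1 covers 300 mm each way for a shift and pi/2 rad each way for a turn. Its arguments: {"type":"object","properties":{"linear":{"type":"array","items":{"type":"array","items":{"type":"number","minimum":-1,"maximum":1}}},"twist":{"type":"array","items":{"type":"array","items":{"type":"number","minimum":-1,"maximum":1}}},"hand":{"type":"array","items":{"type":"number"}},"force":{"type":"number"}},"required":["linear","twist","hand"]}

```bash
mkdir -p pics; cat > h.py <<'E'
import numpy as np, cv2
from bench import r
from scipy.spatial.transform import Rotation as Ro
def toolT(s=None):
    s=s or r.sense(); T=np.eye(4); T[:3,:3]=Ro.from_euler('xyz',s['tcp_rot'],degrees=True).as_matrix(); T[:3,3]=s['tool_pos']; return T
def snap(n):
    s=r.sense(); d=r.snapshot(n)
    if n=='wrist': d['C2W']=toolT(s)@d['hand_eye']
    else:
        M=np.eye(4); M[:3,:3]=d['R']; M[:3,3]=np.ravel(d['t']); d['C2W']=np.linalg.inv(M)
    np.savez(f'pics/{n}.npz',**d); return d
def load(n): return dict(np.load(f'pics/{n}.npz'))
def cloud(d):
    K=d['intrinsics']; z=d['range_z']; v,u=np.mgrid[:z.shape[0],:z.shape[1]]
    P=np.stack([(u-K[0,2])/K[0,0]*z,(v-K[1,2])/K[1,1]*z,z],-1)
    return P@d['C2W'][:3,:3].T+d['C2W'][:3,3]
def onplane(d,uv,z):
    K=d['intrinsics']; ray=d['C2W'][:3,:3]@np.linalg.solve(K,[uv[0],uv[1],1]); o=d['C2W'][:3,3]
    return o+ray*(z-o[2])/ray[2]
def save(d,name,crop=None,k=1):
    im=d['frame'][:,:,::-1]
    if crop: x0,y0,x1,y1=crop; im=im[y0:y1,x0:x1]
    cv2.imwrite(f'pics/{name}.png',cv2.resize(im,None,fx=k,fy=k,interpolation=cv2.INTER_CUBIC))
E
python3 - <<'E'
from h import *
s=r.sense();print({k:np.round(v,2).tolist() for k,v in s.items()})
d=snap('top');save(d,'top1',k=1.25);e=snap('side')
print(d['intrinsics'],d['C2W'].round(2))
w=snap('wrist');print(w['hand_eye'].round(2))
E
```

```text
{'time': 0.0, 'joint_pos': [-71.64, 7.52, 85.33, 0.0, 87.26, -4.89], 'qd': [-0.08, 0.05, -0.08, 0.0, -0.01, 0.11], 'joint_efforts': [0.0, -56.94, -50.05, -0.0, 0.02, 0.0], 'tool_pos': [236.71, -550.73, 230.23], 'tcp_rot': [-89.99, 0.11, -66.75], 'ft_force': [0.55, 0.4, 0.57], 'wrist_torque': [0.0, 0.01, -0.01], 'finger_gap': 85.54}
[[471.80444001   0.         315.47205548]
 [  0.         471.80444001 199.94866736]
 [  0.           0.           1.        ]] [[ 1.00000e-02 -1.00000e+00  1.00000e-01  3.80300e+02]
 [-1.00000e+00 -1.00000e-02  0.00000e+00 -6.61700e+01]
 [-0.00000e+00 -1.00000e-01 -1.00000e+00  1.62125e+03]
 [ 0.00000e+00  0.00000e+00  0.00000e+00  1.00000e+00]]
[[   1.     -0.     -0.      0.67]
 [   0.     -0.3     0.95 -141.8 ]
 [  -0.     -0.95   -0.3    76.66]
 [   0.      0.      0.      1.  ]]
```

View pics/top1.png

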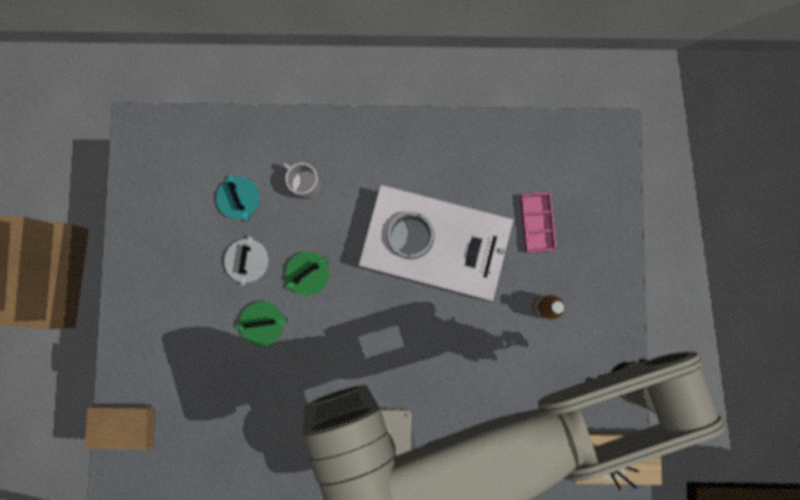

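```bash
python3 - <<'E'
from h import *
d=load('top');P=cloud(d);z=P[...,2];f=d['frame'].astype(int)
def blob(m,seed):
    n,l=cv2.connectedComponents(m.astype(np.uint8)); k=l[seed[1],seed[0]]; return l==k
m=blob((z>70)&(z<130)&(P[...,0]>250),(350,170))
pts=P[m];print('melter n',m.sum(),np.median(pts[:,2]))
rc=cv2.minAreaRect(pts[:,:2].astype(np.float32));print(rc)
m2=m&(z>100);q=P[m2&(np.hypot(P[...,0]-P[188,328,0],P[...,1]-P[188,328,1])<90)]
print('rim',len(q),np.median(q[:,2]),cv2.minEnclosingCircle(q[:,:2].astype(np.float32)))
m=blob((z>8),(197,215));q=P[m];print('lid',m.sum(),q.max(0),cv2.minEnclosingCircle(q[:,:2].astype(np.float32)))
b=m&(f.sum(-1)<150);
print('bar',b.sum(),cv2.minAreaRect(P[b][:,:2].astype(np.float32)),np.median(P[b][:,2]))
a=d['frame'][140:260,150:290,::-1];c=d['frame'][140:260,280:420,::-1]
cv2.imwrite('pics/c1.png',cv2.resize(np.vstack([np.hstack([a,c])]),None,fx=2.8,fy=2.8,interpolation=cv2.INTER_CUBIC))
s=load('side');save(s,'side1')
im=cv2.imread('pics/c1.png');im2=cv2.resize(cv2.imread('pics/side1.png'),(400,250))
cv2.imwrite('pics/c2.png',np.vstack([im,np.pad(im2,((0,0),(0,im.shape[1]-400),(0,0)))]));print(im.shape)
E
```

```text
melter n 6541 85.29683643273665
((554.031494140625, -167.84426879882812), (361.23760986328125, 221.17543029785156), 75.85231018066406)
rim 262 109.86828490029404 ((571.0325927734375, -99.55110168457031), 60.59281539916992)
lid 995 [ 571.56494302  404.24694993 1621.24503382] ((448.3257751464844, 169.04046630859375), 244.84695434570312)
bar 79 ((502.02459716796875, 344.2306823730469), (13.062708854675293, 70.66755676269531), 84.59568786621094) 59.86635077645951
(336, 784, 3)
```

View pics/c2.png

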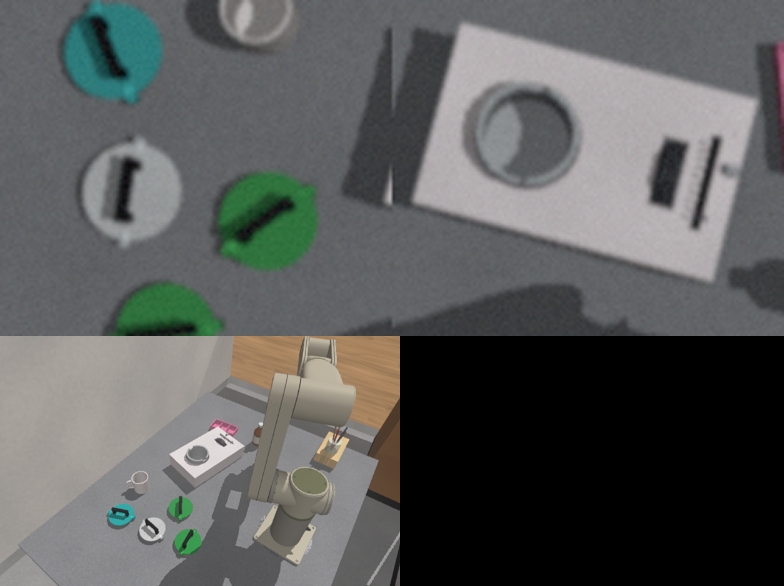

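The steel lid is the grey one, at crop pixel (132,190) or about (502,344). The pot centre is at about (571,-99) and the melter yaw is about -14°. Next I'll move above the melter for a wrist view.

Emit:
move_arm --linear '[[-0.4,-0.23,0.7],[-0.4,-0.23,0.7],[-0.4,-0.23,0.7],[-0.4,-0.23,0.7],[-0.4,-0.23,0.7],[-0.4,-0.23,0.7],[-0.4,-0.23,0.7],[-0.4,-0.23,0.7],[-0.4,-0.23,0.7],[-0.4,-0.23,0.7],[-0.4,-0.23,0.7],[-0.4,-0.23,0.7]]' --twist '[[0,-0.8,0],[0,-0.8,0],[0,-0.8,0],[0,-0.8,0],[0,-0.8,0],[0,-0.8,0],[0,-0.8,0],[0,-0.8,0],[0,-0.8,0],[0,-0.8,0],[0,-0.8,0],[0,-0.8,0]]' --hand '[1,1,1,1,1,1,1,1,1,1,1,1]'

```text
time: 1.15
tool_pos: [382.3, -357.7, 299.4]
tcp_rot: [-89.9, 0.0, 5.1]
ft_force: [-0.1, -0.5, -0.4]
finger_gap: 85.1
```

```bash
cat >> h.py <<'E'
def go(p,yaw,pr=True):
    s=r.sense();T=toolT(s);R=Ro.from_euler('xyz',[-90,0,yaw],degrees=True).as_matrix()
    l=T[:3,:3].T@(np.array(p)-T[:3,3])/300; t=Ro.from_matrix(T[:3,:3].T@R).as_rotvec()/(np.pi/2)
    print('t',round(s['time'],2),'pos',np.round(s['tool_pos'],1),'rot',np.round(s['tcp_rot'],1),'F',np.round(s['ft_force'],1),'gap',round(s['finger_gap'],1));print('lin',l.round(4).tolist(),'tw',t.round(4).tolist())
E
python3 -c "
from h import *
go([525,-165,300],76)"
```

```text
t 1.15 pos [ 382.3 -357.7  299.4] rot [-89.9   0.    5.1] F [-0.1 -0.5 -0.4] gap 85.1
lin [0.5306, -0.0013, 0.5977] tw [-0.0013, -0.7882, 0.0004]
```

Emit:
move_arm --linear '[[0.53,0,0.6],[0.53,0,0.6],[0.53,0,0.6],[0.53,0,0.6],[0.53,0,0.6],[0.53,0,0.6],[0.53,0,0.6],[0.53,0,0.6],[0.53,0,0.6],[0.53,0,0.6],[0.53,0,0.6],[0.53,0,0.6]]' --twist '[[0,-0.79,0],[0,-0.79,0],[0,-0.79,0],[0,-0.79,0],[0,-0.79,0],[0,-0.79,0],[0,-0.79,0],[0,-0.79,0],[0,-0.79,0],[0,-0.79,0],[0,-0.79,0],[0,-0.79,0]]' --hand '[1,1,1,1,1,1,1,1,1,1,1,1]'

```text
time: 2.15
tool_pos: [524.7, -164.4, 299.4]
tcp_rot: [-89.9, -0.1, 75.8]
ft_force: [-0.5, -0.3, -0.3]
finger_gap: 85.8
```

```bash
python3 -c "
from h import *
go([440,330,250],82)
d=snap('wrist');save(d,'w1',k=1.25);print(d['intrinsics'])"
```

```text
t 2.15 pos [ 524.7 -164.4  299.4] rot [-89.9  -0.1  75.8] F [-0.5 -0.3 -0.3] gap 85.8
lin [1.5279, 0.1683, 0.6783] tw [-0.0009, -0.0691, 0.0011]
[[278.1837505    0.         320.76062816]
 [  0.         278.1837505  190.89077037]
 [  0.           0.           1.        ]]
```

View pics/w1.png

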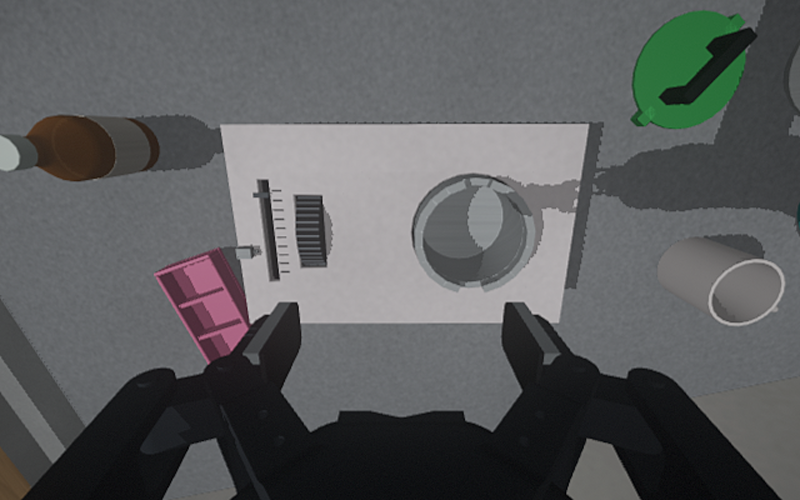

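The wrist view shows the pot with notches near (481,180) and (474,290). The pointer is at about (262,194), the marker at (258,252) and the wheel at (312,230). I'll enlarge the crops for exact pixels.

```bash
python3 - <<'E'
from h import *
d=load('wrist');P=cloud(d);f=d['frame'][:,:,::-1]
a=cv2.resize(f[130:245,320:440],None,fx=3.3,fy=3.3,interpolation=cv2.INTER_CUBIC)
b=cv2.resize(f[130:245,180:300],None,fx=3.3,fy=3.3,interpolation=cv2.INTER_CUBIC)
cv2.imwrite('pics/w1c.png',np.hstack([b,a]))
z=P[...,2];m=(z>104)&(z<116);m[:,:300]=0;m[260:]=0;q=P[m][:,:2]
from scipy.optimize import least_squares
c=q.mean(0)
c=least_squares(lambda c:np.maximum(np.hypot(*(q-c).T)-60,0)+np.maximum(52-np.hypot(*(q-c).T),0),c).x
print('c',c,np.median(P[m][:,2]),m.sum())
an=np.degrees(np.arctan2(*(q-c).T[::-1]));h,_=np.histogram(an,np.arange(-180,181,4))
for i in range(90):print(-178+4*i,h[i],end=' | ')
mm=(z>75)&(z<95);print('\ndeck z',np.median(z[mm]),cv2.minAreaRect(P[mm][:,:2].astype(np.float32)))
E
```

```text
c [ 568.78390821 -100.94533353] 108.89333712348991 1693
-178 24 | -174 24 | -170 24 | -166 26 | -162 25 | -158 23 | -154 24 | -150 25 | -146 24 | -142 23 | -138 25 | -134 21 | -130 22 | -126 21 | -122 23 | -118 20 | -114 22 | -110 16 | -106 19 | -102 18 | -98 18 | -94 19 | -90 20 | -86 18 | -82 19 | -78 18 | -74 21 | -70 16 | -66 20 | -62 19 | -58 20 | -54 19 | -50 19 | -46 19 | -42 20 | -38 22 | -34 20 | -30 20 | -26 6 | -22 0 | -18 0 | -14 0 | -10 0 | -6 0 | -2 10 | 2 22 | 6 22 | 10 20 | 14 23 | 18 23 | 22 23 | 26 21 | 30 24 | 34 22 | 38 23 | 42 24 | 46 21 | 50 24 | 54 24 | 58 21 | 62 23 | 66 24 | 70 23 | 74 22 | 78 23 | 82 25 | 86 23 | 90 22 | 94 26 | 98 23 | 102 23 | 106 22 | 110 22 | 114 22 | 118 24 | 122 20 | 126 24 | 130 19 | 134 23 | 138 24 | 142 22 | 146 23 | 150 21 | 154 13 | 158 0 | 162 0 | 166 0 | 170 0 | 174 0 | 178 8 | 
deck z 84.01767073919387 ((563.5592041015625, -124.54373168945312), (770.7990112304688, 224.33584594726562), 74.82089233398438)
```

View pics/w1c.png

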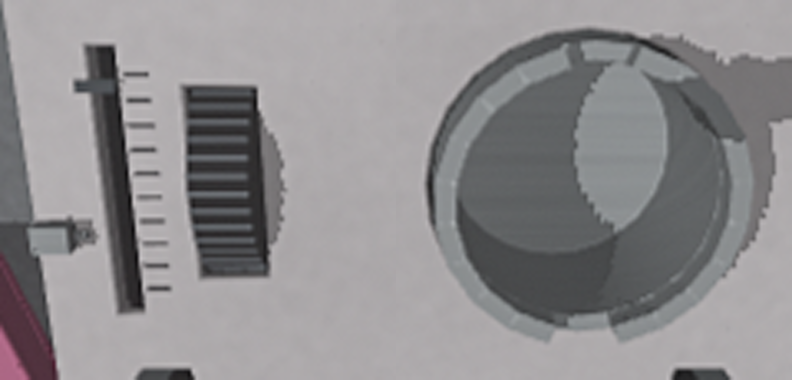

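Two findings from the crop:
- **Notch axis:** yaw -14°, with the pot centre at (569,-101) in the wrist frame.
- **Scale:** the pointer is at crop (95,86) and the marker finger at (90,235).

Next is the lid.

Emit:
move_arm --linear '[[1,0.2,0.2],[1,0.2,0.2],[1,0.2,0.2],[1,0.2,0.2],[1,0.2,0.2],[1,0.2,0.2],[1,0.2,0.2],[1,0.2,0.2],[1,0.2,0.2]]' --twist '[[0,-0.07,0],[0,-0.07,0],[0,-0.07,0],[0,-0.07,0],[0,-0.07,0],[0,-0.07,0],[0,-0.07,0],[0,-0.07,0],[0,-0.07,0]]' --hand '[1,1,1,1,1,1,1,1,1]'

```text
time: 2.95
tool_pos: [539.1, 145.2, 238.5]
tcp_rot: [-89.8, -0.1, 82.0]
ft_force: [0.2, -0.6, -0.7]
finger_gap: 85.3
```

```bash
python3 -c "
from h import *
go([478,340,200],82)"
```

```text
t 2.95 pos [539.1 145.2 238.5] rot [-89.8  -0.1  82. ] F [ 0.2 -0.6 -0.7] gap 85.3
lin [0.6144, 0.131, 0.2911] tw [-0.0023, 0.0004, 0.0016]
```

Emit:
move_arm --linear '[[0.61,0.13,0.29],[0.61,0.13,0.29],[0.61,0.13,0.29],[0.61,0.13,0.29],[0.61,0.13,0.29],[0.61,0.13,0.29],[0.61,0.13,0.29],[0.61,0.13,0.29]]' --twist '[[0,0,0],[0,0,0],[0,0,0],[0,0,0],[0,0,0],[0,0,0],[0,0,0],[0,0,0]]' --hand '[1,1,1,1,1,1,1,1]'

```text
time: 3.62
tool_pos: [478.4, 338.0, 200.4]
tcp_rot: [-89.8, -0.1, 81.9]
ft_force: [0.4, -0.1, 0.7]
finger_gap: 85.7
```

```bash
python3 - <<'E'
from h import *
d=snap('wrist');P=cloud(d);z=P[...,2];g=np.hypot(P[...,0]-502,P[...,1]-344)
q=P[(g<70)&(z>54)&(z<70)];print('bar',len(q),np.median(q[:,2]),cv2.minAreaRect(q[:,:2].astype(np.float32)),q.mean(0))
m=(g<75)&(z>8)&(z<30);q=P[m];c,rr=cv2.minEnclosingCircle(q[:,:2].astype(np.float32));print('plate/lugs',np.median(q[:,2]),c,rr)
h=np.hypot(*(q[:,:2]-c).T);o=q[h>64];print(np.degrees(np.arctan2(*(o[:,:2]-c).T[::-1])).round())
save(d,'w2')
go([502,344,120],82)
E
```

```text
bar 903 58.91317686004095 ((501.7918701171875, 343.85614013671875), (13.777268409729004, 79.76909637451172), 82.84410095214844) [499.37399242 344.49434947  58.86085799]
plate/lugs 20.0620715362665 (502.0310974121094, 343.4844055175781) 68.15631103515625
[177. 176. 175. 174. 174. 173. 172. 171. 170. 169. 168. 179. 178. 177.
 176. 175. 174. 173. 172. 171. 170. 169. 168. 179. 178. 177. 176. 175.
 174. 173. 172. 171. 170. 169. 168. 179. 178. 177. 176. 175. 174. 173.
 172. 171. 170. 169. 168. 179. 178. 177. 176. 175. 174. 173. 172. 171.
 170. 169. 168. -11. -10.  -9.  -8.  -7.  -6.  -5.  -4.  -2.  -1.  -0.
 -11. -10.  -9.  -8.  -7.  -6.  -5.  -4.  -3.  -1.  -0. -11. -10.  -9.
  -8.  -7.]
t 3.67 pos [478.8 337.6 200.6] rot [-89.8  -0.1  81.9] F [-0.  -0.3 -0.1] gap 85.4
lin [0.0316, 0.2686, -0.0742] tw [-0.0019, -0.0014, 0.0014]
```

View pics/w2.png

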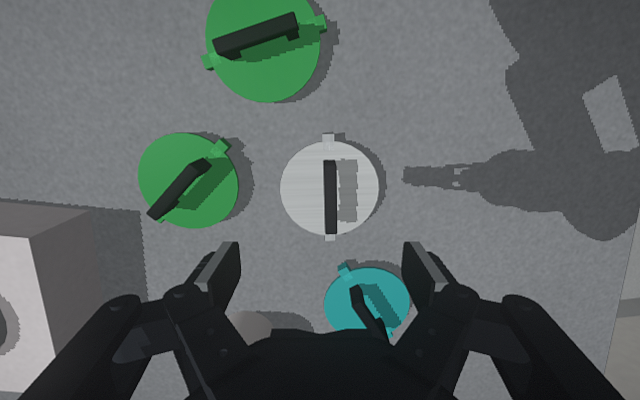

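The steel lid is centred at pixel (330,190), giving (502,343.7) and yaw -7°, and its surroundings are clear. Descending and grasping.

Emit:
move_arm --linear '[[0.03,0.15,-0.074],[0.03,0.26,-0.074],[0.031,0.36,-0.075],[0.031,0.45,-0.075],[0.031,0.52,-0.075],[0.031,0.555,-0.075],[0.031,0.555,-0.075],[0.031,0.555,-0.075],[0.031,0.555,-0.075]]' --twist '[[-0.002,-0.012,0.001],[-0.002,-0.012,0.001],[-0.002,-0.012,0.001],[-0.002,-0.012,0.001],[-0.002,-0.012,0.001],[-0.002,-0.012,0.001],[-0.002,-0.012,0.001],[-0.002,-0.012,0.001],[-0.002,-0.012,0.001]]' --hand '[1,1,1,1,1,1,1,1,1]'

```text
time: 4.42
tool_pos: [503.8, 344.2, 36.4]
tcp_rot: [-90.2, -0.1, 82.9]
ft_force: [-0.3, 0.0, -0.5]
finger_gap: 85.6
```

```bash
python3 - <<'E'
from h import *
go([502,343.7,34],83)
E
```

```text
t 4.42 pos [503.8 344.2  36.4] rot [-90.2  -0.1  82.9] F [-0.3  0.  -0.5] gap 85.6
lin [-0.0024, 0.0081, 0.0058] tw [0.0019, -0.0012, 0.0016]
```

Emit:
move_arm --linear '[[-0.002,0.006,0.005],[-0.002,0.006,0.005],[-0.002,0.006,0.005],[-0.002,0.006,0.005],[-0.002,0.006,0.005],[-0.002,0.006,0.005],[-0.002,0.006,0.005],[-0.002,0.006,0.005],[-0.002,0.006,0.005],[-0.002,0.006,0.005]]' --twist '[[0,0,0],[0,0,0],[0,0,0],[0,0,0],[0,0,0],[0,0,0],[0,0,0],[0,0,0],[0,0,0],[0,0,0]]' --hand '[-1,-1,-1,-1,-1,-1,-1,-1,-1,-1]' --force 60

```text
time: 5.25
tool_pos: [502.3, 344.0, 34.9]
tcp_rot: [-90.2, -0.2, 82.9]
ft_force: [-1.1, 0.5, 3.7]
finger_gap: 12.3
```

```bash
python3 - <<'E'
from h import *
go([502,343.7,234],83)
E
```

```text
t 5.25 pos [502.3 344.   34.9] rot [-90.2  -0.2  82.9] F [-1.1  0.5  3.7] gap 12.3
lin [0.0008, -0.6638, -0.0012] tw [0.0019, -0.0012, 0.0018]
```

Emit:
move_arm --linear '[[0,-0.1,0],[0,-0.22,0],[0,-0.34,0],[0,-0.46,0],[0,-0.56,0],[0,-0.56,0]]' --twist '[[0.002,0,0.002],[0.002,0,0.002],[0.002,0,0.002],[0.002,0,0.002],[0.002,0,0.002],[0.002,0,0.002]]' --hand '[-1,-1,-1,-1,-1,-1]'

```text
time: 5.75
tool_pos: [504.9, 345.3, 211.0]
tcp_rot: [-90.5, -0.4, 82.9]
ft_force: [2.1, 0.9, -1.2]
finger_gap: 12.8
```

```bash
python3 - <<'E'
from h import *
go([569.2,-100.8,200],75.9)
E
```

```text
t 5.75 pos [504.9 345.3 211. ] rot [-90.5  -0.4  82.9] F [ 2.1  0.9 -1.2] gap 12.8
lin [-1.4491, 0.0312, -0.3965] tw [0.0055, 0.0777, 0.0043]
```

Emit:
move_arm --linear '[[-0.12,0,-0.03],[-0.24,0,-0.06],[-0.36,0,-0.1],[-0.48,0,-0.13],[-0.6,0,-0.16],[-0.72,0,-0.2],[-0.84,0,-0.23],[-0.95,0,-0.26]]' --twist '[[0.004,0.01,0.004],[0.004,0.02,0.004],[0.004,0.03,0.004],[0.004,0.04,0.004],[0.004,0.05,0.004],[0.004,0.06,0.004],[0.004,0.07,0.004],[0.004,0.078,0.004]]' --hand '[-1,-1,-1,-1,-1,-1,-1,-1]'

```text
time: 6.42
tool_pos: [546.3, 50.5, 208.6]
tcp_rot: [-90.0, 0.0, 75.8]
ft_force: [0.6, 0.9, -3.1]
finger_gap: 12.7
```

```bash
python3 - <<'E'
from h import *
go([569.2,-100.8,170],75.9)
E
```

```text
t 6.42 pos [546.3  50.5 208.6] rot [-90.    0.   75.8] F [ 0.6  0.9 -3.1] gap 12.7
lin [-0.4703, 0.1287, -0.1977] tw [0.0004, -0.0011, -0.0001]
```

Emit:
move_arm --linear '[[-0.12,0.03,-0.05],[-0.24,0.06,-0.1],[-0.36,0.09,-0.15],[-0.44,0.12,-0.19],[-0.47,0.129,-0.198],[-0.47,0.129,-0.198],[-0.47,0.129,-0.198],[-0.47,0.129,-0.198],[-0.47,0.129,-0.198]]' --twist '[[0,-0.001,0],[0,-0.001,0],[0,-0.001,0],[0,-0.001,0],[0,-0.001,0],[0,-0.001,0],[0,-0.001,0],[0,-0.001,0],[0,-0.001,0]]' --hand '[-1,-1,-1,-1,-1,-1,-1,-1,-1]'

```text
time: 7.17
tool_pos: [569.4, -99.3, 170.2]
tcp_rot: [-90.0, -0.0, 76.0]
ft_force: [0.2, -1.0, -2.3]
finger_gap: 12.7
```

```bash
python3 - <<'E'
from h import *
go([569.2,-100.8,150],75.9)
d=snap('wrist');P=cloud(d);z=P[...,2]
save(d,'w3',crop=(180,60,500,360),k=2)
g=np.hypot(P[...,0]-569,P[...,1]+101)
print(np.percentile(z[(g<58)&(z>90)&(z<190)],[1,10,50,90,99]))
E
```

```text
t 7.17 pos [569.4 -99.3 170.2] rot [-90.  -0.  76.] F [ 0.2 -1.  -2.3] gap 12.7
lin [-0.005, 0.0672, -0.0004] tw [0.0005, 0.001, 0.0001]
[109.72941013 154.61349203 155.42973274 156.40599445 187.49424942]
```

View pics/w3.png

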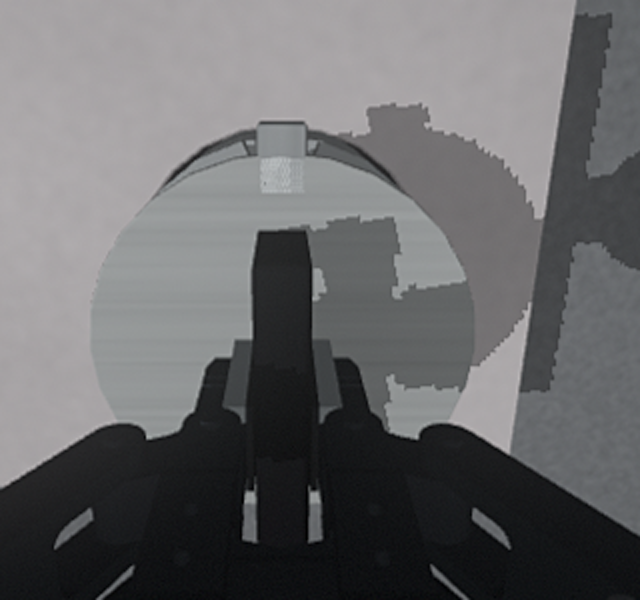

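The lug, at pixels 258–306, is centred in the notch at 245–315. Lowering.

Emit:
move_arm --linear '[[-0.004,0.03,0],[-0.004,0.06,0],[-0.004,0.08,0],[-0.004,0.09,0],[-0.004,0.1,0],[-0.004,0.11,0],[-0.004,0.11,0]]' --twist '[[0,0,0],[0,0,0],[0,0,0],[0,0,0],[0,0,0],[0,0,0],[0,0,0]]' --hand '[-1,-1,-1,-1,-1,-1,-1]'

```text
time: 7.8
tool_pos: [568.9, -100.5, 136.5]
tcp_rot: [-90.0, -0.0, 76.0]
ft_force: [-0.7, 0.7, -2.5]
finger_gap: 12.9
```

```bash
python3 - <<'E'
from h import *
go([569.2,-100.8,128.5],75.9)
E
```

```text
t 7.8 pos [ 568.9 -100.5  136.5] rot [-90.  -0.  76.] F [-0.7  0.7 -2.5] gap 12.9
lin [-0.0008, 0.0267, -0.0011] tw [0.0001, 0.001, 0.0001]
```

Already below the rim-rest height of 138.9 with no contact force, so the lugs are entering the notches.

Emit:
move_arm --linear '[[0,0.01,0],[0,0.017,0],[0,0.022,0],[0,0.025,0],[0,0.027,0],[0,0.027,0],[0,0.027,0]]' --twist '[[0,0,0],[0,0,0],[0,0,0],[0,0,0],[0,0,0],[0,0,0],[0,0,0]]' --hand '[-1,-1,-1,-1,-1,-1,-1]'

```text
time: 8.38
tool_pos: [569.1, -100.5, 128.9]
tcp_rot: [-90.0, -0.0, 76.0]
ft_force: [-3.3, 0.4, 2.9]
finger_gap: 13.0
```

```bash
python3 - <<'E'
from h import *
go([569.2,-100.8,128],75.9)
E
```

```text
t 8.38 pos [ 569.1 -100.5  128.9] rot [-90.  -0.  76.] F [-3.3  0.4  2.9] gap 13.0
lin [-0.0007, 0.003, -0.0006] tw [0.0004, 0.001, 0.0]
```

Contact at 128.9, which is exactly the home height. Releasing and lifting.

Emit:
move_arm --linear '[[0,0,0],[0,0,0],[0,0,0],[0,0,0],[0,0,0],[0,0,0],[0,-0.1,0],[0,-0.22,0],[0,-0.34,0],[0,-0.45,0],[0,-0.5,0],[0,-0.5,0]]' --twist '[[0,0,0],[0,0,0],[0,0,0],[0,0,0],[0,0,0],[0,0,0],[0,0,0],[0,0,0],[0,0,0],[0,0,0],[0,0,0],[0,0,0]]' --hand '[0.3,0.3,0.3,0.3,0.3,0.3,0.3,0.3,0.3,0.3,0.3,0.3]'

```text
time: 9.38
tool_pos: [571.3, -101.1, 285.0]
tcp_rot: [-90.6, 0.0, 76.0]
ft_force: [0.4, -1.1, 0.5]
finger_gap: 55.3
```

```bash
python3 - <<'E'
from h import *
go([520,-190,260],76)
E
```

```text
t 9.38 pos [ 571.3 -101.1  285. ] rot [-90.6   0.   76. ] F [ 0.4 -1.1  0.5] gap 55.3
lin [-0.3288, 0.0824, 0.095] tw [0.0062, -0.0001, -0.0001]
```

Emit:
move_arm --linear '[[-0.12,0.03,0.03],[-0.24,0.06,0.06],[-0.32,0.08,0.09],[-0.33,0.082,0.095],[-0.33,0.082,0.095],[-0.33,0.082,0.095],[-0.33,0.082,0.095],[-0.33,0.082,0.095],[-0.33,0.082,0.095]]' --twist '[[0.006,0,0],[0.006,0,0],[0.006,0,0],[0.006,0,0],[0.006,0,0],[0.006,0,0],[0.006,0,0],[0.006,0,0],[0.006,0,0]]' --hand '[-1,-1,-1,-1,-1,-1,-1,-1,-1]'

```text
time: 10.13
tool_pos: [520.5, -189.5, 260.3]
tcp_rot: [-90.0, 0.0, 76.1]
ft_force: [1.0, -0.3, -0.3]
finger_gap: -0.1
```

```bash
python3 - <<'E'
from h import *
go([520,-190,260],76)
d=snap('wrist');P=cloud(d);z=P[...,2]
g=np.hypot(P[...,0]-569,P[...,1]+101)
q=P[(g<65)&(z>105)&(z<125)];print('plate z',np.median(q[:,2]),cv2.minEnclosingCircle(q[:,:2].astype(np.float32)))
q=P[(g<65)&(z>135)&(z<165)];print('bar',np.median(q[:,2]),cv2.minAreaRect(q[:,:2].astype(np.float32)))
# wheel
q=P[(z>91)&(z<103)&(g>75)&(g<250)&(P[...,0]<620)];print('wheel',len(q),q[:,2].max(),cv2.minAreaRect(q[:,:2].astype(np.float32)))
f=d['frame'][:,:,::-1]
a=cv2.resize(f[90:240,180:330],None,fx=4,fy=4,interpolation=cv2.INTER_CUBIC)
cv2.imwrite('pics/w4.png',a)
E
```

```text
t 10.13 pos [ 520.5 -189.5  260.3] rot [-90.    0.   76.1] F [ 1.  -0.3 -0.3] gap -0.1
lin [-0.0022, 0.0011, 0.0013] tw [0.0005, 0.0009, -0.0]
plate z 114.02148144549585 ((568.716064453125, -101.90067291259766), 64.85903930664062)
bar 152.6262148770041 ((568.5213012695312, -101.82940673828125), (14.60823917388916, 79.92185974121094), 75.9533462524414)
wheel 1059 101.58205042619193 ((518.7764892578125, -297.88995361328125), (91.1406478881836, 54.780609130859375), 76.0585708618164)
```

View pics/w4.png

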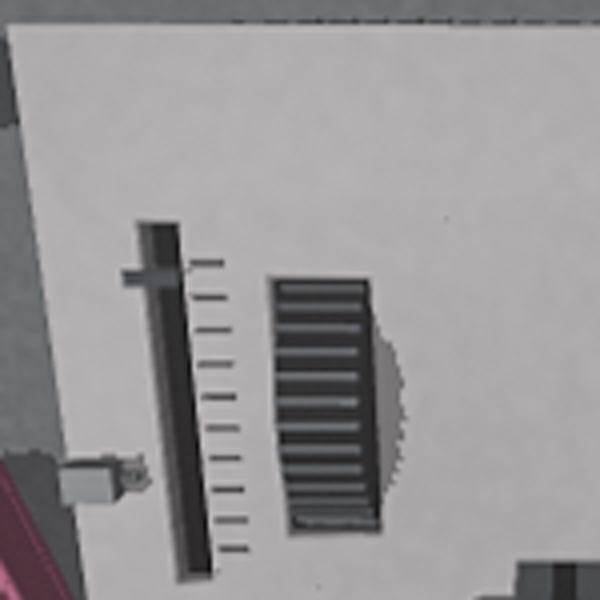

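The lid is seated: plate 114 and bar 152.6 in the wrist frame, which reads about 1 mm low, and yaw is right. Pointer is at crop (155,277), marker finger at (135,474).

```bash
cat >> h.py <<'E'
def mel(p):  # melter axes relative to wrist-frame pot centre: x along -14deg
    a=np.radians(-14); v=np.array(p)[...,:2]-[569,-101]; return np.stack([v@[np.cos(a),np.sin(a)],v@[-np.sin(a),np.cos(a)]],-1)
E
python3 - <<'E'
from h import *
d=load('wrist');P=cloud(d);z=P[...,2];f=d['frame']
o=lambda x,y,h=84:mel(onplane(d,(180+(x+.5)/4-.5,90+(y+.5)/4-.5),h)).round(1)
for n,p in dict(ptr_l=(125,279),ptr_m=(155,277),ptr_r=(182,275),t0=(207,263),t9=(234,549),slot0=(157,222),slot1=(195,578),fing=(135,474),ftip=(150,472),wl0=(320,278),wl1=(335,534)).items(): print(n,o(*p),o(*p,94) if n[0]=='f' else '')
np.set_printoptions(linewidth=200,suppress=True)
M=mel(P)
for r0 in range(203,218):print(r0,z[r0,194:220].round(0).astype(int))
w=np.zeros_like(z,bool);w[155:228,246:276]=1;w&=(z>86)&(z<104)
print('wheel',M[w].min(0),M[w].max(0),z[w].max(),P[w][z[w]>z[w].max()-1].mean(0))
k=np.zeros_like(w);k[200:220,190:222]=1;k&=(z>88)&(z<98);mk=M[k];print('marker',len(mk),mk.min(0),mk.max(0))
fi=mk[mk[:,1]>mk[:,1].max()-6];print('finger',fi.round(1).tolist(),P[k][mk[:,1]>mk[:,1].max()-6][:,2].round(1))
E
```

```text
ptr_l [ -40.2 -225.7] 
ptr_m [ -40.8 -217. ] 
ptr_r [ -41.4 -209.1] 
t0 [ -44.9 -201.5] 
t9 [  45.2 -201.7] 
slot0 [ -56.7 -214.6] 
slot1 [  55.3 -214.9] 
fing [  20.2 -229.8] [  16.3 -225.7]
ftip [  19.5 -225.1] [  15.7 -221.1]
wl0 [ -40.6 -169.2] 
wl1 [  40.1 -169.8] 
203 [-1  0 -1 84 85 83 84 84 84 84 85 84 83 84 85 84 84 83 84 85 84 84 84 83 84 84]
204 [-1 -1 -1 86 85 86 85 86 86 87 86 86 87 87 86 86 83 83 84 84 83 84 84 84 85 83]
205 [ -2  -2  89  90  89  90  89  89  91  90  90  90  90  89  87 402  86  83  84  84  85  85  83  85  84  84]
206 [-1 93 94 93 93 93 93 93 94 93 93 92 93 92 91 88 86 84 84 86 83 84 84 83 86 85]
207 [ 94  94  94  95  94  93 402  93  94  94  95  93  95  93  92  89  86  84  85  84  85  85  84  84  84  84]
208 [-2 94 95 95 95 94 95 94 94 93 95 94 94 94 91 88 87 88 86 88 87 83 84 84 82 85]
209 [-1 95 94 94 94 94 94 94 94 94 93 96 94 93 92 90 88 88 88 88 85 84 84 83 83 85]
210 [-1 95 94 94 94 93 94 95 93 94 94 93 94 94 92 91 87 88 88 89 87 84 84 86 83 84]
211 [ 0 93 95 95 95 94 94 94 94 94 93 94 95 93 92 91 87 84 83 84 85 84 84 84 84 83]
212 [-1 95 94 94 94 9
[... 795 characters left out ...]
, [16.7, -232.7], [16.1, -234.4], [16.3, -233.3], [17.2, -233.2], [18.3, -233.2], [17.3, -234.5], [17.7, -233.6], [18.1, -232.9], [19.0, -232.7], [19.6, -229.7], [19.7, -228.7], [18.8, -233.7], [19.5, -233.2], [20.0, -232.6], [21.0, -231.2], [20.7, -228.5], [19.6, -234.4], [20.5, -234.3], [20.8, -233.3], [21.3, -232.7], [21.2, -233.8], [21.3, -232.7], [22.5, -232.8], [22.6, -234.1], [22.6, -232.9], [24.4, -233.6], [24.7, -232.7], [23.8, -234.2], [24.2, -233.3], [24.8, -232.8], [25.2, -234.4], [25.7, -233.8]] [92.3 91.1 95.  93.  91.6 89.3 94.  93.6 91.3 88.4 94.2 93.4 92.3 89.9 88.5 88.2 93.6 92.  90.5 88.2 88.9 94.9 92.6 92.  90.7 94.  93.8 90.8 93.8 93.8 89.4 88.6 93.9 93.1 91.5 93.7 92.4]
```

The pointer reads -41 mm and the marker about +19.6 mm in melter x. That needs about +60.5 mm, or 2.02 rad. The wheel top is at about (528,-266,100). Moving to the first stroke start.

```bash
python3 - <<'E'
from h import *
go([511.5,-261.9,112],76)
E
```

```text
t 10.18 pos [ 520.4 -189.6  260.3] rot [-90.    0.   76.1] F [ 0.6  0.1 -0.2] gap 0.3
lin [-0.2411, 0.4943, -0.0288] tw [0.0004, 0.0008, -0.0]
```

Emit:
move_arm --linear '[[-0.12,0.1,-0.015],[-0.22,0.2,-0.029],[-0.24,0.31,-0.029],[-0.241,0.4,-0.029],[-0.241,0.46,-0.029],[-0.241,0.494,-0.029],[-0.241,0.494,-0.029],[-0.241,0.494,-0.029],[-0.241,0.494,-0.029]]' --twist '[[0,0.001,0],[0,0.001,0],[0,0.001,0],[0,0.001,0],[0,0.001,0],[0,0.001,0],[0,0.001,0],[0,0.001,0],[0,0.001,0]]' --hand '[-1,-1,-1,-1,-1,-1,-1,-1,-1]'

```text
time: 10.93
tool_pos: [512.9, -262.2, 114.2]
tcp_rot: [-90.2, 0.1, 76.0]
ft_force: [0.8, -0.1, -0.3]
finger_gap: -0.2
```

```bash
python3 - <<'E'
from h import *
go([511.5,-261.9,96.3],76)
E
```

```text
t 10.93 pos [ 512.9 -262.2  114.2] rot [-90.2   0.1  76. ] F [ 0.8 -0.1 -0.3] gap -0.2
lin [0.0001, 0.0595, 0.0049] tw [0.0022, 0.0002, -0.0007]
```

Emit:
move_arm --linear '[[0,0.02,0.005],[0,0.04,0.005],[0,0.052,0.005],[0,0.06,0.005],[0,0.06,0.005],[0,0.06,0.005]]' --twist '[[0.002,0,0],[0.002,0,0],[0.002,0,0],[0.002,0,0],[0.002,0,0],[0.002,0,0]]' --hand '[-1,-1,-1,-1,-1,-1]'

```text
time: 11.43
tool_pos: [511.8, -262.1, 96.7]
tcp_rot: [-90.1, 0.1, 76.0]
ft_force: [-1.5, 0.9, 4.0]
finger_gap: 0.2
```

Emit:
move_arm --linear '[[0,0.002,-0.014],[0,0.002,-0.03],[0,0.002,-0.046],[0,0.002,-0.062],[0,0.002,-0.078],[0,0.002,-0.094],[0,0.002,-0.113],[0,0.002,-0.113],[0,0.002,-0.113]]' --twist '[[0,0,0],[0,0,0],[0,0,0],[0,0,0],[0,0,0],[0,0,0],[0,0,0],[0,0,0],[0,0,0]]' --hand '[-1,-1,-1,-1,-1,-1,-1,-1,-1]'

```text
time: 12.18
tool_pos: [545.5, -270.6, 96.8]
tcp_rot: [-90.2, 0.1, 76.0]
ft_force: [3.9, -0.2, 4.9]
finger_gap: 0.0
```

```bash
cat >> h.py <<'E'
def ptr(d,dz=0):
    """pointer/marker melter-x: project deck plane to a melter-aligned 0.25 mm map"""
    u=np.arange(-60,60,.25); y=np.arange(-245,-195,.25); a=np.radians(-14)
    U,Y=np.meshgrid(u,y); X=569+U*np.cos(a)-Y*np.sin(a); W=-101+U*np.sin(a)+Y*np.cos(a)
    C=np.linalg.inv(d['C2W']); p=np.stack([X,W,np.full_like(X,84+dz)],-1)@C[:3,:3].T+C[:3,3]
    K=d['intrinsics']; mx=K[0,0]*p[...,0]/p[...,2]+K[0,2]; my=K[1,1]*p[...,1]/p[...,2]+K[1,2]
    return cv2.remap(d['frame'],mx.astype(np.float32),my.astype(np.float32),cv2.INTER_CUBIC),u,y
def ptrx(d):
    m,u,y=ptr(d); g=cv2.cvtColor(m,cv2.COLOR_RGB2GRAY).astype(float)
    p=g[(y>-225)&(y<-220.5)].mean(0); w=np.clip(np.median(p)-8-p,0,None)  # dark pointer on white deck
    return round(float((u*w).sum()/max(w.sum(),1e-9)),2), [(float(u[i]),round(p[i])) for i in range(0,480,8)]
E
python3 - <<'E'
from h import *
d=load('wrist');print(ptrx(d))
go([528,-266,130],76)
E
```

```text
(-40.52, [(-60.0, 177), (-58.0, 176), (-56.0, 171), (-54.0, 174), (-52.0, 174), (-50.0, 172), (-48.0, 172), (-46.0, 171), (-44.0, 176), (-42.0, 73), (-40.0, 72), (-38.0, 130), (-36.0, 176), (-34.0, 175), (-32.0, 177), (-30.0, 174), (-28.0, 174), (-26.0, 172), (-24.0, 172), (-22.0, 174), (-20.0, 174), (-18.0, 172), (-16.0, 172), (-14.0, 171), (-12.0, 174), (-10.0, 174), (-8.0, 174), (-6.0, 173), (-4.0, 173), (-2.0, 172), (0.0, 173), (2.0, 172), (4.0, 171), (6.0, 171), (8.0, 170), (10.0, 171), (12.0, 174), (14.0, 173), (16.0, 170), (18.0, 169), (20.0, 168), (22.0, 169), (24.0, 173), (26.0, 170), (28.0, 172), (30.0, 169), (32.0, 169), (34.0, 170), (36.0, 170), (38.0, 167), (40.0, 168), (42.0, 166), (44.0, 167), (46.0, 170), (48.0, 170), (50.0, 169), (52.0, 169), (54.0, 167), (56.0, 163), (58.0, 172)])
t 12.18 pos [ 545.5 -270.6   96.8] rot [-90.2   0.1  76. ] F [ 3.9 -0.2  4.9] gap 0.0
lin [0.0005, -0.1107, 0.0601] tw [0.0019, 0.0003, -0.0009]
```

Emit:
move_arm --linear '[[0,-0.05,0],[0,-0.1,0.03],[0,-0.11,0.08],[0,-0.11,0.113],[0,-0.11,0.113],[0,-0.11,0.113]]' --twist '[[0,0,0],[0,0,0],[0.001,0,0],[0.002,0,0],[0.002,0,0],[0.002,0,0]]' --hand '[-1,-1,-1,-1,-1,-1]'

```text
time: 12.68
tool_pos: [511.9, -262.1, 129.2]
tcp_rot: [-89.9, 0.1, 76.0]
ft_force: [-0.5, -0.1, -0.7]
finger_gap: -0.1
```

```bash
python3 - <<'E'
from h import *
d=snap('wrist');x,p=ptrx(d);print(x,[q for q in p if q[1]<150])
cv2.imwrite('pics/m1.png',cv2.resize(ptr(d)[0][:,:,::-1],None,fx=1.6,fy=1.6))
go([511.5,-261.9,96.3],76)
E
```

```text
38.21 [(-20.0, 117), (-18.0, 73), (-16.0, 76), (-14.0, 138), (32.0, 38), (34.0, 33), (36.0, 33), (38.0, 32), (40.0, 34), (42.0, 32), (44.0, 30), (46.0, 29), (48.0, 29), (50.0, 29), (52.0, 29), (54.0, 29), (56.0, 28), (58.0, 27)]
t 12.73 pos [ 512.3 -262.2  129.3] rot [-90.    0.1  76. ] F [-0.6  0.  -0.5] gap 0.1
lin [0.0003, 0.1099, 0.0028] tw [-0.0005, 0.0002, -0.0008]
```

View pics/m1.png

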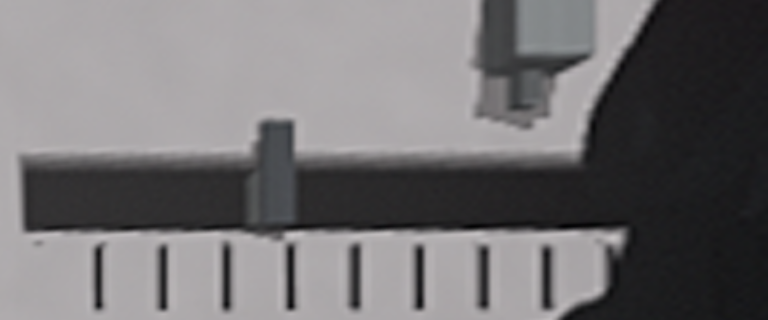

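The map shows the pointer at column 277, which is -16.8 mm. It advanced 23.6 mm, so there was no slip. Repeating the same stroke.

Emit:
move_arm --linear '[[0,0.05,0.003],[0,0.09,0.003],[0,0.102,0.003],[0,0.11,0.003],[0,0.11,0.003],[0,0.11,-0.011],[0,0.11,-0.027],[0,0.11,-0.043],[0,0.11,-0.059],[0,0.11,-0.075],[0,0.11,-0.091],[0,0.11,-0.11]]' --twist '[[0,0,0],[0,0,0],[0,0,0],[0,0,0],[0,0,0],[0,0,0],[0,0,0],[0,0,0],[0,0,0],[0,0,0],[0,0,0],[0,0,0]]' --hand '[-1,-1,-1,-1,-1,-1,-1,-1,-1,-1,-1,-1]'

```text
time: 13.73
tool_pos: [544.9, -270.4, 97.0]
tcp_rot: [-90.0, 0.1, 76.0]
ft_force: [-1.3, 0.3, 3.8]
finger_gap: 0.1
```

Emit:
move_arm --linear '[[0,0,0],[0,0,0],[0,-0.05,0],[0,-0.1,0.03],[0,-0.11,0.08],[0,-0.11,0.11],[0,-0.11,0.18],[0,-0.11,0.18],[0,-0.11,0.18]]' --twist '[[0,0,0],[0,0,0],[0,0,0],[0,0,0],[0,0,0],[0,0,0],[0,0,0],[0,0,0],[0,0,0]]' --hand '[-1,-1,-1,-1,-1,-1,-1,-1,-1]'

```text
time: 14.48
tool_pos: [491.6, -256.9, 129.4]
tcp_rot: [-89.9, 0.1, 76.0]
ft_force: [-0.6, 0.2, -0.3]
finger_gap: -0.0
```

```bash
python3 - <<'E'
from h import *
d=snap('wrist');x,p=ptrx(d);print(x,[q for q in p if q[1]<150])
a=ptr(d)[0];b=ptr(d,4)[0]
cv2.imwrite('pics/m2.png',cv2.resize(np.vstack([a,b])[:,:,::-1],None,fx=1.6,fy=1.6))
go([518.5,-263.5,96.3],76)
E
```

```text
33.2 [(4.0, 131), (6.0, 63), (8.0, 74), (10.0, 60), (12.0, 35), (14.0, 36), (16.0, 35), (18.0, 37), (20.0, 37), (22.0, 33), (24.0, 33), (26.0, 32), (28.0, 31), (30.0, 31), (32.0, 32), (34.0, 30), (36.0, 30), (38.0, 30), (40.0, 31), (42.0, 31), (44.0, 30), (46.0, 30), (48.0, 29), (50.0, 29), (52.0, 28), (54.0, 28), (56.0, 27), (58.0, 27)]
t 14.53 pos [ 492.4 -257.2  129.8] rot [-90.    0.1  76. ] F [-0.2 -0.1  0.4] gap 0.1
lin [0.0008, 0.1116, -0.0895] tw [-0.0002, 0.0, -0.0008]
```

View pics/m2.png

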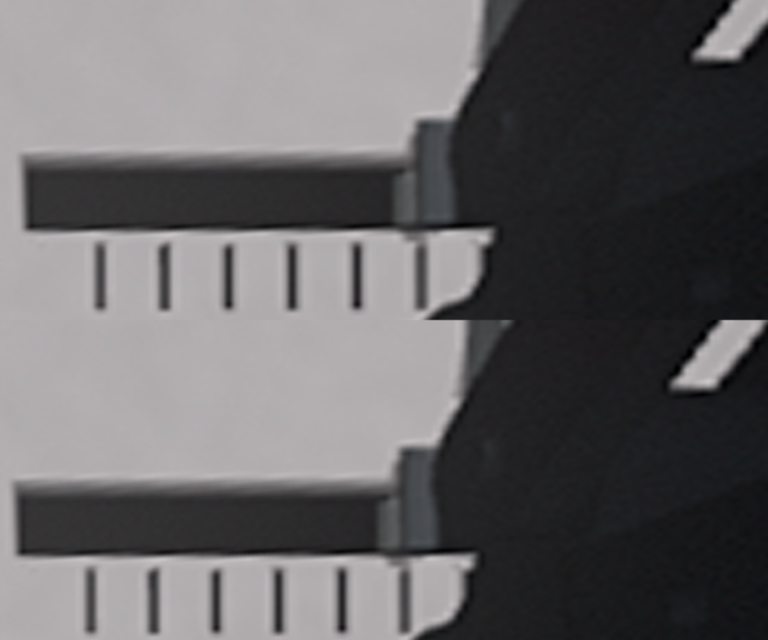

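Pointer now at column 436, about 8.1 mm; the marker is hidden from here. I'll roll about 11 mm more, then back off for a clear look.

Emit:
move_arm --linear '[[0.001,0.02,-0.05],[0.001,0.06,-0.095],[0.001,0.09,-0.095],[0.001,0.103,-0.095],[0.001,0.112,-0.095],[0.001,0.112,-0.095],[0.001,0.112,-0.105],[0.001,0.112,-0.118],[0.001,0.112,-0.131],[0.001,0.112,-0.142],[0.001,0.112,-0.148],[0.001,0.112,-0.148]]' --twist '[[0,0,0],[0,0,0],[0,0,0],[0,0,0],[0,0,0],[0,0,0],[0,0,0],[0,0,0],[0,0,0],[0,0,0],[0,0,0],[0,0,0]]' --hand '[-1,-1,-1,-1,-1,-1,-1,-1,-1,-1,-1,-1]'

```text
time: 15.53
tool_pos: [535.9, -267.9, 97.3]
tcp_rot: [-90.0, 0.1, 76.0]
ft_force: [-1.2, 1.3, 5.5]
finger_gap: 0.4
```

Emit:
move_arm --linear '[[0,0,0],[0,0,0],[0,-0.03,0],[0,-0.1,0],[0,-0.22,0],[0,-0.34,0.1],[0,-0.45,0.15],[0,-0.45,0.15],[0,-0.45,0.15],[0,-0.45,0.15],[0,-0.45,0.15]]' --twist '[[0,0,0],[0,0,0],[0,0,0],[0,0,0],[0,0,0],[0,0,0],[0,0,0],[0,0,0],[0,0,0],[0,0,0],[0,0,0]]' --hand '[-1,-1,-1,-1,-1,-1,-1,-1,-1,-1,-1]'

```text
time: 16.45
tool_pos: [491.6, -256.4, 230.7]
tcp_rot: [-89.9, 0.0, 76.0]
ft_force: [-0.4, 0.9, -0.3]
finger_gap: 0.1
```

```bash
python3 - <<'E'
from h import *
d=snap('wrist');x,p=ptrx(d);print(x,[q for q in p if q[1]<150])
a=ptr(d)[0];b=ptr(d,4)[0]
cv2.imwrite('pics/m3.png',cv2.resize(np.vstack([a,b])[:,:,::-1],None,fx=1.6,fy=1.6))
go([528,-266,96.3],76)
E
```

```text
16.2 [(14.0, 87), (16.0, 76), (18.0, 75)]
t 16.5 pos [ 491.6 -256.3  230.3] rot [-89.9   0.   76. ] F [-0.5 -0.1 -0.9] gap -0.4
lin [-0.002, 0.4465, -0.1268] tw [-0.0015, 0.0001, -0.0002]
```

View pics/m3.png

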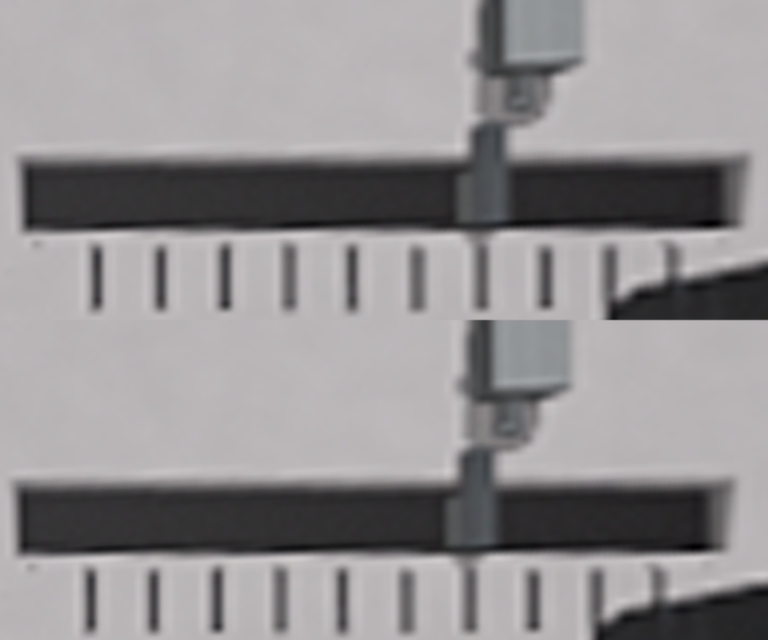

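```bash
python3 - <<'E'
from h import *
d=load('wrist');P=cloud(d);M=mel(P);z=P[...,2]
k=(np.abs(M[...,0]-20)<15)&(M[...,1]<-230)&(M[...,1]>-252)&(z>91.5)&(z<98)
q=M[k];print('body top',k.sum(),np.median(z[k]),q.min(0),q.max(0),np.percentile(q,[3,97],axis=0).mean(0))
k=(np.abs(M[...,0]-20)<9)&(M[...,1]<-224)&(M[...,1]>-231)&(z>86.2)
for a,b in zip(M[k],z[k]):print(a.round(1),round(float(b),1),end='; ')
m,u,y=ptr(d);g=cv2.cvtColor(m,cv2.COLOR_RGB2GRAY).astype(float)
p=g[(y>-224.5)&(y<-221)].mean(0);i=(u>10)&(u<25);lo=p[i].min();t=(lo+170)/2;uu=u[i][p[i]<t];print('\nptr edges',uu.min(),uu.max())
w=ptr(d,10)[0];f=ptr(d,4)[0]
cv2.imwrite('pics/m4.png',np.vstack([cv2.resize(x[:110,260:400,::-1],None,fx=5,fy=5,interpolation=cv2.INTER_CUBIC)[:290] for x in (f,w)]))
E
```

```text
body top 163 93.99144132225331 [  13.59796013 -248.93590825] [  26.07633018 -232.74198753] [  19.67273238 -240.76565937]
[  13. -225.] 86.7; [  14.3 -225.1] 86.5; [  15.  -224.9] 87.7; [  18.8 -230.8] 87.5; [  18.3 -229.4] 88.4; [  18.4 -228.4] 88.2; [  19.3 -230.5] 89.0; [  19.8 -229.6] 87.9; [  19.2 -228.2] 89.2; [  20.2 -230.5] 89.6; [  21.2 -229.7] 87.6; [  20.7 -228.4] 88.6; 
ptr edges 13.5 18.75
```

View pics/m4.png

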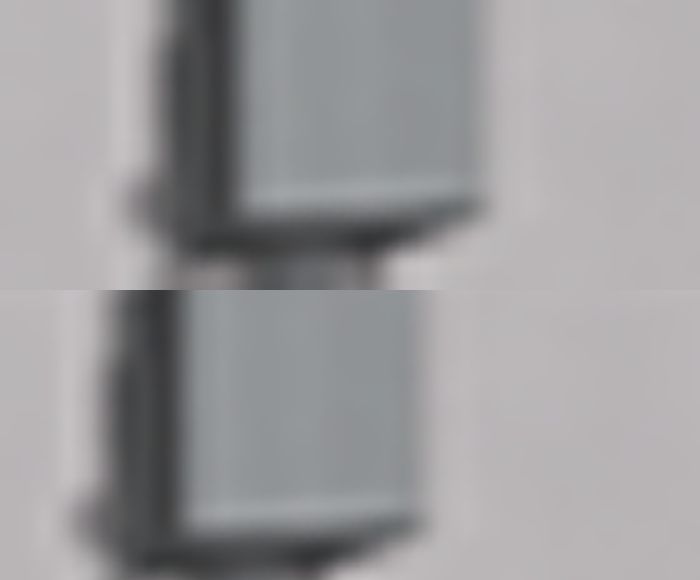

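```bash
python3 - <<'E'
from h import *
d=load('wrist');P=cloud(d);M=mel(P);z=P[...,2]
k=(np.abs(M[...,0]-16)<1.8)&(M[...,1]<-211)&(M[...,1]>-224)
print(k.sum(),np.percentile(z[k],[10,50,90]))
k=(np.abs(M[...,0]+10)<15)&(M[...,1]>-200)&(M[...,1]<-190);print('deck',np.median(z[k]))
print([ptrx({**d,'C2W':np.vstack([np.c_[d['C2W'][:3,:3],d['C2W'][:3,3]-[0,0,h]],[0,0,0,1]])})[0] for h in (0,1,2)])
E
```

```text
47 [71.55459817 85.709753   87.13996059]
deck 84.0562207070115
[16.2, 15.77, 15.34]
```

Pointer centre is about 15.5 (corrected for its height) and the marker 19.7. One short stroke of about 6.5 mm remains.

Emit:
move_arm --linear '[[-0.002,0.12,-0.06],[-0.002,0.24,-0.115],[-0.002,0.34,-0.115],[-0.002,0.4,-0.115],[-0.002,0.43,-0.115],[-0.002,0.448,-0.115],[-0.002,0.448,-0.115],[-0.002,0.448,-0.115],[-0.002,0.448,-0.115]]' --twist '[[0,0,0],[0,0,0],[0,0,0],[0,0,0],[0,0,0],[0,0,0],[0,0,0],[0,0,0],[0,0,0]]' --hand '[-1,-1,-1,-1,-1,-1,-1,-1,-1]'

```text
time: 17.25
tool_pos: [525.5, -264.6, 97.0]
tcp_rot: [-89.9, -0.0, 76.0]
ft_force: [0.3, 5.3, 6.0]
finger_gap: 0.1
```

Emit:
move_arm --linear '[[0,0.002,-0.006],[0,0.002,-0.013],[0,0.002,-0.019],[0,0.002,-0.022],[0,0.002,-0.022],[0,0.002,-0.022]]' --twist '[[0,0,0],[0,0,0],[0,0,0],[0,0,0],[0,0,0],[0,0,0]]' --hand '[-1,-1,-1,-1,-1,-1]'

```text
time: 17.75
tool_pos: [532.8, -266.2, 97.7]
tcp_rot: [-90.0, -0.1, 76.0]
ft_force: [-0.5, 1.3, 4.9]
finger_gap: 0.0
```

Emit:
move_arm --linear '[[0,-0.02,0],[0,-0.1,0],[0,-0.22,0],[0,-0.34,0.1],[0,-0.45,0.14],[0,-0.45,0.14],[0,-0.45,0.14],[0,-0.45,0.14],[0,-0.45,0.14]]' --twist '[[0,0,0],[0,0,0],[0,0,0],[0,0,0],[0,0,0],[0,0,0],[0,0,0],[0,0,0],[0,0,0]]' --hand '[-1,-1,-1,-1,-1,-1,-1,-1,-1]'

```text
time: 18.5
tool_pos: [491.6, -255.8, 231.5]
tcp_rot: [-89.9, -0.1, 76.0]
ft_force: [-0.7, 0.3, 0.5]
finger_gap: 0.1
```

```bash
cat >> h.py <<'E'
def final():
    d=snap('wrist');P=cloud(d);M=mel(P);z=P[...,2]
    k=(np.abs(M[...,0]-20)<15)&(M[...,1]<-230)&(M[...,1]>-252)&(z>91.5)&(z<98)
    out=[]
    for h in (0,1.7):
        m,u,y=ptr(d,h);g=cv2.cvtColor(m,cv2.COLOR_RGB2GRAY).astype(float)
        p=g[(y>-223.5)&(y<-219.5)].mean(0);i=(u>8)&(u<30);t=(p[i].min()+170)/2;v=u[i][p[i]<t];out.append((v.min(),v.max(),v.mean()))
    print('marker',np.percentile(M[k],[3,97],axis=0).mean(0),'ptr z0/z1.7',out); return d
E
python3 - <<'E'
from h import *
d=final();go([528,-266,96.3],76)
cv2.imwrite('pics/m5.png',cv2.resize(np.vstack([ptr(d,1.7)[0],ptr(d,4)[0]])[:,:,::-1],None,fx=1.6,fy=1.6))
E
```

```text
marker [  19.46427988 -240.55760679] ptr z0/z1.7 [(np.float64(20.75), np.float64(26.25), np.float64(23.5)), (np.float64(20.25), np.float64(25.5), np.float64(22.875))]
t 18.55 pos [ 491.5 -255.7  231.1] rot [-89.9  -0.1  76.1] F [-0.7 -0.3 -0.7] gap 0.0
lin [-0.0048, 0.4488, -0.1276] tw [-0.0016, 0.0006, 0.0012]
```

View pics/m5.png

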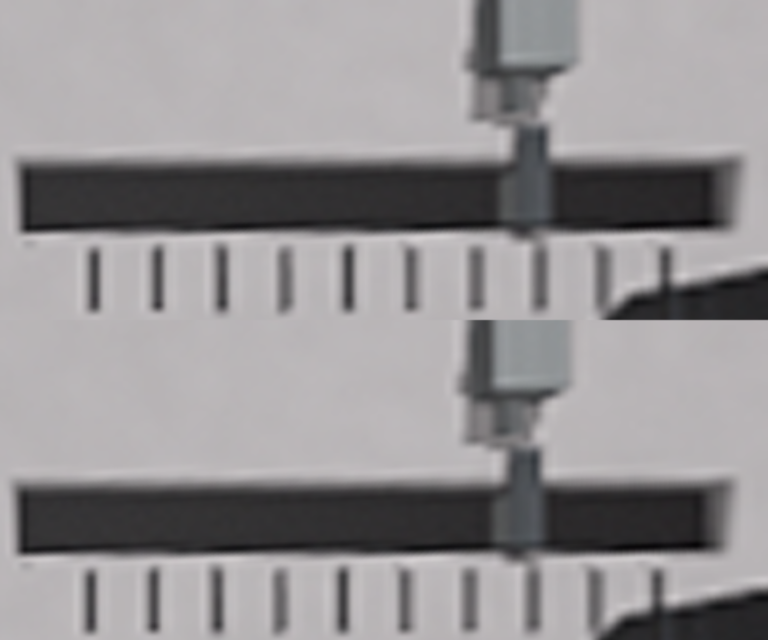

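Overshot: the pointer is at about 22.9–23.3 against the marker at 19.5–19.7. I'll roll back about 3.4 mm, hovering first so the landing doesn't drag the wheel.

Emit:
move_arm --linear '[[-0.005,0.12,-0.07],[-0.005,0.24,-0.137],[-0.005,0.34,-0.137],[-0.005,0.4,-0.137],[-0.005,0.415,-0.137],[-0.005,0.415,-0.137],[-0.005,0.415,-0.137],[-0.005,0.415,-0.137],[-0.005,0.415,-0.137],[-0.005,0.415,-0.137]]' --twist '[[0,0,0],[0,0,0],[0,0,0],[0,0,0],[0,0,0],[0,0,0],[0,0,0],[0,0,0],[0,0,0],[0,0,0]]' --hand '[-1,-1,-1,-1,-1,-1,-1,-1,-1,-1]'

```text
time: 19.38
tool_pos: [531.6, -267.4, 108.3]
tcp_rot: [-90.0, -0.1, 76.0]
ft_force: [0.9, 0.9, -0.1]
finger_gap: 0.1
```

```bash
python3 -c "
from h import *
go([530.9,-266.7,96.3],76)"
```

```text
t 19.38 pos [ 531.6 -267.4  108.3] rot [-90.   -0.1  76. ] F [ 0.9  0.9 -0.1] gap 0.1
lin [0.0015, 0.0399, 0.003] tw [0.0002, 0.0005, 0.0007]
```

Emit:
move_arm --linear '[[0,0.02,0],[0,0.03,0],[0,0.036,0],[0,0.04,0],[0,0.04,0],[0,0.04,0]]' --twist '[[0,0,0],[0,0,0],[0,0,0],[0,0,0],[0,0,0],[0,0,0]]' --hand '[-1,-1,-1,-1,-1,-1]'

```text
time: 19.88
tool_pos: [532.0, -267.7, 97.0]
tcp_rot: [-90.1, -0.0, 76.0]
ft_force: [-0.9, 0.1, 6.8]
finger_gap: 0.1
```

Emit:
move_arm --linear '[[0,0.002,0.005],[0,0.002,0.01],[0,0.002,0.015],[0,0.002,0.017],[0,0.002,0.017],[0,0.002,0.017]]' --twist '[[0,0,0],[0,0,0],[0,0,0],[0,0,0],[0,0,0],[0,0,0]]' --hand '[-1,-1,-1,-1,-1,-1]'

```text
time: 20.38
tool_pos: [528.0, -266.8, 97.5]
tcp_rot: [-90.2, -0.0, 76.0]
ft_force: [0.1, 0.7, 5.7]
finger_gap: 0.1
```

Emit:
move_arm --linear '[[0,-0.02,0],[0,-0.1,0],[0,-0.22,0],[0,-0.34,0.07],[0,-0.45,0.11],[0,-0.45,0.11],[0,-0.45,0.11],[0,-0.45,0.11],[0,-0.45,0.11]]' --twist '[[0,0,0],[0,0,0],[0,0,0],[0,0,0],[0,0,0],[0,0,0],[0,0,0],[0,0,0],[0,0,0]]' --hand '[-1,-1,-1,-1,-1,-1,-1,-1,-1]'

```text
time: 21.13
tool_pos: [494.8, -258.3, 230.7]
tcp_rot: [-90.0, -0.1, 76.0]
ft_force: [0.3, -0.2, -0.0]
finger_gap: 0.2
```

```bash
python3 - <<'E'
from h import *
d=final();go([528,-266,106],76)
cv2.imwrite('pics/m6.png',cv2.resize(np.vstack([ptr(d,1)[0],ptr(d,4)[0]])[:,:,::-1],None,fx=1.6,fy=1.6))
E
```

```text
marker [  19.38379015 -240.53127904] ptr z0/z1.7 [(np.float64(17.5), np.float64(23.5), np.float64(20.5)), (np.float64(17.0), np.float64(22.75), np.float64(19.875))]
t 21.18 pos [ 494.8 -258.2  230.4] rot [-90.   -0.1  76.1] F [-0.1 -0.3 -0. ] gap 0.2
lin [0.001, 0.4148, -0.1135] tw [0.0002, 0.0006, 0.0008]
```

The pointer reads 19.9–20.5 against the marker at 19.4. To remove the parallax error, I'll look from directly above the marker.

Emit:
move_arm --linear '[[-0.03,0,-0.12],[-0.06,0,-0.24],[-0.09,0,-0.36],[-0.1,0,-0.43],[-0.1,0,-0.43],[-0.1,0,-0.43],[-0.1,0,-0.43],[-0.1,0,-0.43]]' --twist '[[0,0,0],[0,0,0],[0,0,0],[0,0,0],[0,0,0],[0,0,0],[0,0,0],[0,0,0]]' --hand '[-1,-1,-1,-1,-1,-1,-1,-1]'

```text
time: 21.85
tool_pos: [611.9, -317.9, 229.9]
tcp_rot: [-89.9, -0.1, 76.1]
ft_force: [-0.2, -0.3, 0.7]
finger_gap: 0.0
```

```bash
python3 - <<'E'
from h import *
d=final();print('cam u',mel(d['C2W'][:3,3]));go([528,-266,106],76)
m=[ptr(d,h)[0] for h in (1,4)]
cv2.imwrite('pics/m6.png',cv2.resize(np.vstack(m)[:,200:,::-1],None,fx=2.7,fy=2.7,interpolation=cv2.INTER_CUBIC))
P=cloud(d);g=np.hypot(P[...,0]-569,P[...,1]+101)
q=P[(g<65)&(P[...,2]>105)&(P[...,2]<125)];print('plate',len(q),np.median(q[:,2]) if len(q) else 0)
t=snap('top');Q=cloud(t);s=(np.hypot(Q[...,0]-571,Q[...,1]+99.5)<50)&(Q[...,2]>100);print('top plate z',np.median(Q[s][:,2]),Q[s][:,2].max())
E
```

```text
marker [  19.67286349 -240.7247749 ] ptr z0/z1.7 [(np.float64(17.25), np.float64(22.5), np.float64(19.875)), (np.float64(17.25), np.float64(22.5), np.float64(19.875))]
cam u [  17.04976848 -201.26142728]
t 21.9 pos [ 612.  -318.   230.5] rot [-90.   -0.1  76.1] F [ 0.2 -0.4  0.8] gap 0.2
lin [0.1003, 0.4151, 0.3137] tw [-0.0, 0.0006, 0.0009]
plate 12647 114.06710021038361
top plate z 115.89904498586884 161.93270777632483
```

View pics/m6.png

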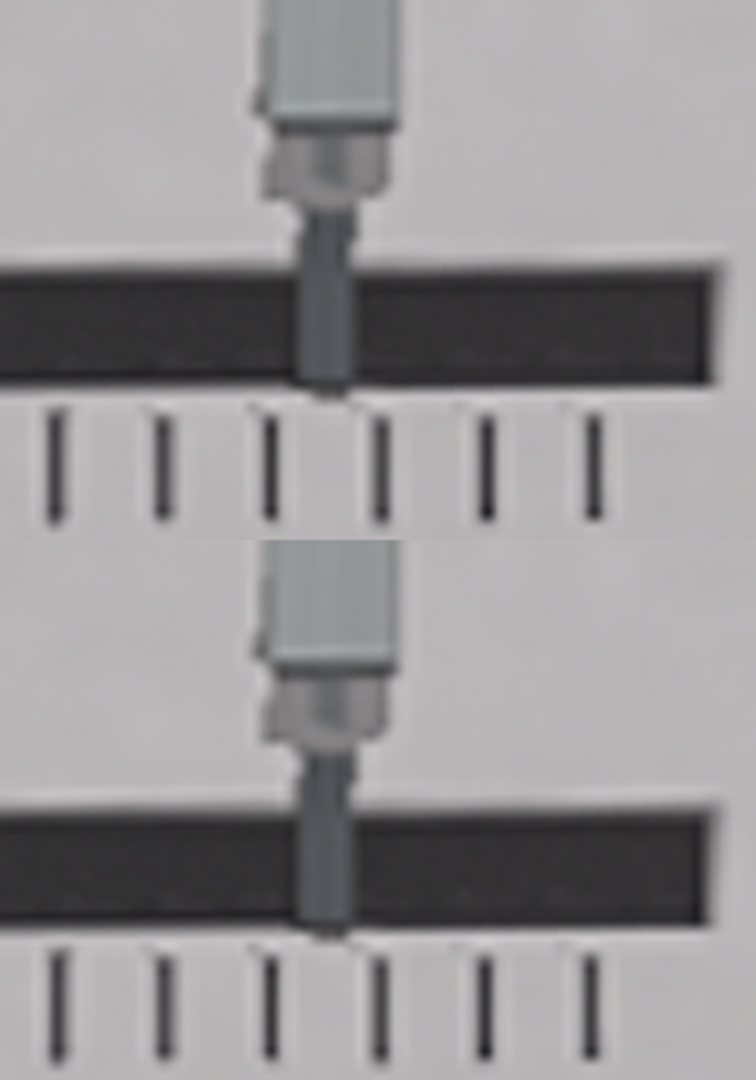

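Seen from directly above, the pointer at column 326 and the marker finger at about 330 line up within 0.4 mm. The lid plate is home and the arm is clear, so I'm handing in.

```bash
python3 -c "
from bench import r
print(r.hand_in())"
```

```text
the job is handed in; nothing more can be done
None
```

The lid is home on the pot and the heat pointer is level with the marker. I handed the job in at about 22 s of the 54 s allowed, with the arm clear of everything.

- **Lid:** I gripped the steel lid by its bar, turned it to the notch direction (-14°) and lowered it until it touched at the expected home height. In the later pictures its plate reads 114 mm (wrist camera, which reads about 1 mm low) and 115.9 mm (top camera). Fully home is 115 mm, and resting on its lugs would be 125 mm.
- **Thumbwheel:** I rolled it with the shut fingertips in four forward strokes. The last one overshot by about 3.5 mm, so I made one small stroke back. Seen from directly above, the pointer is at 19.9 mm along the melter and the marker at 19.7 mm, a difference of 0.2 to 0.4 mm. An earlier slanted view put the difference at 0.5 to 1 mm, which I put down to the viewing angle.
- **Other objects:** I did not go near the mug, bottle, mould tray or the look-alike lids, and felt no unexpected forces. I did not measure their positions again at the end.

I viewed 12 pictures, two over the budget of 10.

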